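# Switch off the photometer lamp and click the filter carriage into its notch

### The job

First switch the photometer lamp off: turn the red handle of the yellow-faced isolator fully from its ON detent (white pointer at the green mark) to its OFF detent (pointer at the red mark). Only then, by its black grip tab, slide the blue filter carriage along its rail until its spring ball clicks into the notch of the orange index block, and finish still holding the tab in a closed grip with the carriage at rest in the notch. Leave everything else on the bench where it stands.

Things in the scene. Friction and masses are not known exactly. Their poses are not given: they have to be found in the camera images.
- isolator: Fixed grey box 110 x 110 mm, 45 mm high, with a yellow face plate whose top is at 49 mm; a black cable gland marks its +x side. Origin: centre of its underside. The round OFF mark (red) lies on the face on its +x axis, 41 mm from the centre; the ON mark (green) lies 1.3 rad clockwise of it (seen from above).
- handle (a joint): Angle of the red handle about the vertical axis through the box's centre, rad: 0 = OFF (white pointer along the box's +x), 1.3 = ON; grows clockwise seen from above. Stops at 0 and 1.3; ball detents pull it onto either stop over the last 0.2 rad and resist leaving with up to about 0.15 N m. Starts at ON. Off means below 0.12.
- handle_grip (a point): Middle of the handle's grip bar, on the turning axis, 74 mm above the bench. The bar is 62 mm long, 14 mm wide and 30 mm high (from 59 to 89 mm above the bench), centred on the axis; it is pinched across its 14 mm. A white stripe on top marks its pointer end. This point turns with the bar: its x axis runs along the bar to the pointer end.
- rail: Fixed aluminium base plate, 150 mm (x) by 270 mm (y), 12 mm thick, with two steel rods and grey end blocks 46 mm high (its y = +-127 mm). Origin: on the underside, midway along the rail. The carriage travels along its y axis; it starts near the -y end and must go towards +y. The orange index block lies on the plate's -x side.
- carriage: Blue filter carriage with an amber glass, sliding along the rail's y (axes parallel to the rail's). Origin: on the bench level, on the rail's centre line, at the middle of the carriage; it runs from rail y = -90 to +90 mm. 44 mm long along the rail, its top 42 mm above the bench (47 mm at the plunger housing). Drag about 1.5 to 2 N; no return spring.
- tab_top (a point): Centre of the top face of the black upright grip tab on the carriage, 88 mm above the bench, 5 mm to -x of the carriage's origin. The tab is 22 mm across the rail (x), 30 mm along it (y) and stands from 42 to 88 mm above the bench. Everything else on the rail stays below 48 mm.
- ball (a point): The spring ball (steel, 10 mm diameter) under the dark round plunger housing on the carriage's -x side, 60 mm from the tab's centre across the rail and level with it along the rail; rides 28 mm above the bench. A white line on top of the carriage marks its place along the rail.
- notch (a point): Middle of the notch between two brass ridges (8 mm thick, centres 13 mm apart) across the ball's path on the orange block (42 x 56 mm, its place on the rail varies). Axes as the rail's. The ball meets the first ridge 14 mm before the middle, climbs it with 6 to 9 N, passes the crest at 6.5 mm, drops in; within 5 mm it pulls a free carriage to the middle. In the notch: within 2 mm along y.
- sample_cup: Bystander: white cup, 44 mm across, 40 mm high, behind the isolator. Origin: centre of its underside.
- cuvette_box: Bystander: white box with blue lid, 30 x 60 x 28 mm, on the robot's side of the isolator. Origin: centre of its underside.
- spare_filter: Bystander: flat blue holder with green glass, 44 x 44 x 12 mm, beyond the rail. Origin: centre of its underside.
- tube_rack: Bystander: green rack of capped tubes, 60 x 200 mm, 86 mm high. Origin: centre of its underside.
- reagent_bottle: Bystander: amber bottle, 60 mm across, 120 mm high. Origin: centre of its underside.
- control_jar: Bystander: white jar with red cap, 48 mm across, 55 mm high, nearest the robot. Origin: centre of its underside.
- tip_box: Bystander: grey box with clear cover, 80 x 115 x 70 mm. Origin: centre of its underside.
Things that resemble listed ones, but are neither listed nor needed, are in the scene too. Leave any pink look-alike of the isolator alone.

How it is judged:
By the outcome, as a careful person would: the job done as asked, in the order asked, and still so for the second after the job is handed in, while the arm keeps its last pose, push and grip.
It also fails if it takes over 58 s, if anything falls off the work surface, if the arm or the gripper's body presses on something with over 40 N, if the wrist force passes 120 N, or if a joint passes its speed limit or range.

### The arm

A 6-joint arm with a two-finger parallel gripper is mounted at the origin on the work surface. World frame = base frame: x ahead of the robot, y to its left, z up, the work surface at z = 0. Lengths are in m, angles in rad, forces in N, time in s.
With the tool pointing down it reaches from about 0.275 to 0.825 m from the base axis. Payload 5.2 kg.
Tool frame: the origin (TCP) lies between the finger pads, 19 mm behind the fingertips; this is the grasp point; z points along the fingers, y is the line along which they close (so a half turn about z gives the same grasp; the last joint's range is limited). The gripper opens to 93 mm and grips with 3 to 60 N. Pads are 15 mm wide; open, the fingers measure 128 mm over their backs; the gripper's body (75 mm by 188 mm) begins 65 mm behind the grasp point.
Start: joints at [1.133, 0.259, 1.535, -0, 1.348, -0.203], TCP at [0.128, 0.535, 0.237] pointing down, gripper open.
Joint ranges: [-3.14, 3.14], [-0.91, 2.08], [0.19, 2.58], [-1.22, 4.36], [0.22, 2.71], [-3.12, 3.12]. Speed limits (rad/s): [2.57, 2.57, 3.14, 3.14, 3.14, 3.14].

### API

Orientations are given as a unit quaternion [w, x, y, z].
In Python, from station import * gives the robot as it stands. The module is installed in compiled form; this text tells all that it offers.
- The arm moves only by the tool arm_command, never from a script. Its argument "steps" is a list of rows, each a list of 3 entries, a list of its own where there are three numbers: the shift along the tool's x, y, z in mm, then the turn, a rotation vector about the tool's x, y, z in degrees, then the closure, from -1 (fully open) to 1 (shut). In form: [[[dx, dy, dz], [ax, ay, az], claw], ...]. A call has 1 to 8 rows; each row shifts and turns the commanded pose from where the row before left it, along the tool's axes as they then stand; what a row does not reach is not made up. A row lasts 1/10 s, in which the tool goes at most 50 mm and 8.59 degrees, less where a joint would pass 70% of its speed; a pose out of reach is approached as far as the arm can. A call is refused whole if a number of a shift passes 50 or a number of a turn 8.59, either way. A call with a gripper value outside its range is refused whole. The fingers move at their own pace and stop on an object; "grip_force" is the grip in N (left out, the last holds). Time passes only in rows, so rows that do not move let the fingers close. It gives the time, the measured TCP pose, the force, the opening and the grip force at its end, in the units of the state.
- get_obs(): the state, without advancing time (a new reading comes with each control period).
- snapshot(name): name is "scene" or "top" or "wrist"; returns a dict with "img" (384x512x3 uint8, red, green, blue), "fx", "fy", "cx", "cy" (pixels), "T" (4x4, takes a point from camera to world coordinates); the wrist camera has in their place "hand_eye" (4x4, takes a point from camera to tool coordinates, whose origin is the TCP and whose axes are the flange's). Camera axes: x right, y up, looking along -z (the intrinsics and any distortion apply to the point x, -y, -z); pixel columns grow to the right and rows downward; lengths in m; the calibration is good to about 2 mm. A picture is of the moment at which its call begins: read the wrist's pose just before it. There is no depth.
- sign_off(): hands the job in; it is judged then, once.
The state is a dict: "t": time; "joints": joint angles; "qvel": joint speeds; "effort": joint torques, N m; "ee_pos": TCP position; "ee_rot": TCP orientation; "force": force on the tool from outside, world axes, zero at the start; "wrist_torque": the same for the moment, N m; "width": finger opening in m; "finger_force": force on a finger pad.
Only numpy, scipy, OpenCV 4.12 (cv2) and the standard library are available. Lean on these libraries where they do the work, as an engineer would, in place of code of your own. Each camera call takes 0.05 s, during which the arm holds its last target. There are 200 camera calls.

## Working session

There is one attempt and no reset: what is moved stays moved. The work goes in short steps, Python scripts to look and compute and a tool call to move; the robot and the scene stay as the last step left them, time stands still between calls to the robot, and variables do not carry over. Pictures are saved under pics/ and viewed, at most 10 in all, crops included, and the job is handed in when it is done.

Besides the shell and the picture viewer there is one more tool, called in YAML: its name, and indented under it one key for each argument. arm_command: Moves the arm, as the interface text tells. Its arguments: {"type":"object","properties":{"steps":{"type":"array"},"grip_force":{"type":"number"}},"required":["steps"]}

```bash
mkdir -p pics
python3 - <<'E'
from station import *
import cv2,numpy as np
o=get_obs();print({k:np.round(v,4).tolist() for k,v in o.items()})
for n in("top","scene"):
    s=snapshot(n);cv2.imwrite(f"pics/{n}.png",cv2.resize(s["img"][:,:,::-1],(800,600),interpolation=cv2.INTER_CUBIC))
    np.savez(f"pics/{n}.npz",**s);print(n,{k:np.round(v,4).tolist() for k,v in s.items() if k!="img"})
E
```

```text
{'t': 0.0, 'joints': [1.1332, 0.2593, 1.5361, -0.0, 1.348, -0.2028], 'qvel': [0.0009, -0.0023, 0.0003, 0.0006, 0.0001, -0.002], 'effort': [-0.0007, -43.7294, -28.4001, 0.072, 0.0412, -0.0002], 'ee_pos': [0.1277, 0.5345, 0.2366], 'ee_rot': [-0.0003, 0.1171, 0.9931, -0.0009], 'force': [-0.167, -0.2908, -0.3005], 'wrist_torque': [-0.0301, 0.0345, 0.02], 'finger_force': 0.0, 'width': 0.093}
top {'fx': 365.2368, 'fy': 365.2368, 'cx': 256.787, 'cy': 188.039, 'T': [[-0.0211, 0.9833, -0.1807, 0.3403], [-0.9995, -0.0166, 0.0266, 0.0099], [0.0232, 0.1812, 0.9832, 1.1196], [0.0, 0.0, 0.0, 1.0]]}
scene {'fx': 456.4284, 'fy': 456.4284, 'cx': 256.8041, 'cy': 190.3596, 'T': [[0.0052, -0.7552, 0.6554, 1.3119], [0.9999, 0.0096, 0.0031, 0.0029], [-0.0086, 0.6554, 0.7553, 0.9524], [0.0, 0.0, 0.0, 1.0]]}
```

View pics/top.png

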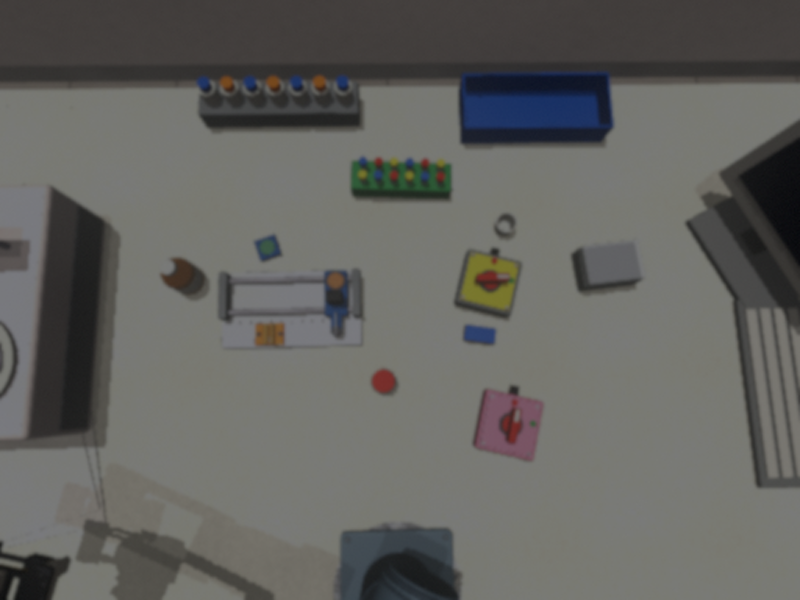

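View pics/scene.png

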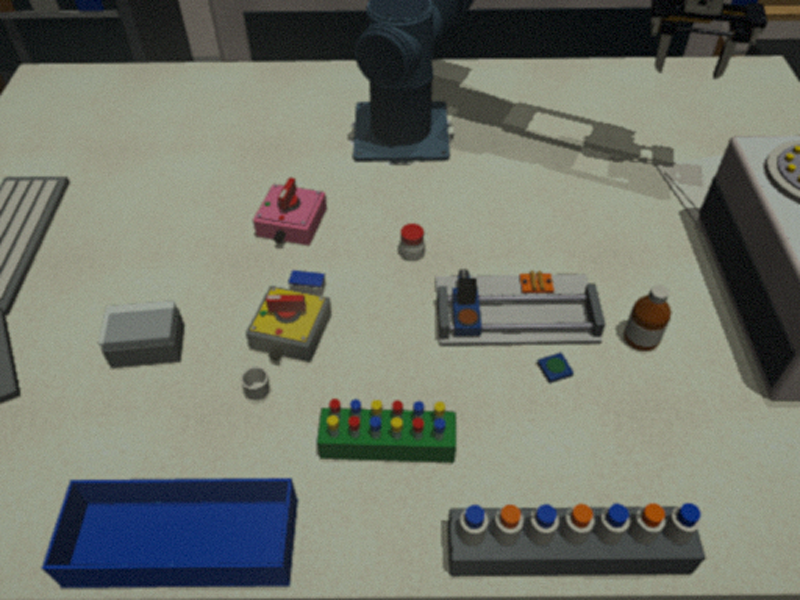

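Top view: the yellow-faced isolator is at (489,282) and the pink one at (510,425). Yellow fits the description, and its gland at (494,252) faces +x. The carriage is at (337,295), with the orange block at (270,334). I'll confirm in an enlarged crop.

Run:
```python
import cv2,numpy as np
a=np.load("pics/top.npz")["img"][150:230,135:340,::-1];b=np.load("pics/scene.npz")["img"][165:235,150:400,::-1]
f=lambda i,k:cv2.convertScaleAbs(cv2.resize(i,None,fx=k,fy=k,interpolation=cv2.INTER_CUBIC),alpha=1.4)
A=f(a,3.9);B=f(b,3.2);w=min(A.shape[1],B.shape[1]);print(A.shape,B.shape)
cv2.imwrite("pics/c1.png",np.vstack([A[:,:w],B[:,:w]]))
```

```text
(312, 800, 3) (224, 800, 3)
```

View pics/c1.png

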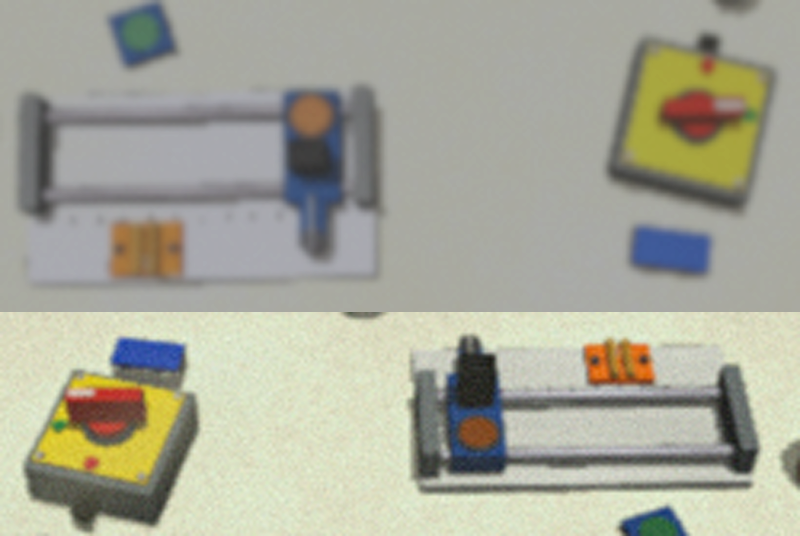

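Top crop: the yellow plate is centred near (695,117), with the red mark at (708,66), the green mark at (750,115) and the pointer at the green mark. The tab is near (310,158), the notch near (149,248) and the ball housing near (316,240).

```bash
cat > h.py <<'E'
import numpy as np,cv2
from scipy.spatial.transform import Rotation as R
def ray(s,u,v,z,T=None):
    T=s["T"] if T is None else T
    d=T[:3,:3]@np.array([(u-s["cx"])/s["fx"],-(v-s["cy"])/s["fy"],-1]);return T[:3,3]+d*(z-T[2,3])/d[2]
def tool(o):
    T=np.eye(4);q=o["ee_rot"];T[:3,:3]=R.from_quat([q[1],q[2],q[3],q[0]]).as_matrix();T[:3,3]=o["ee_pos"];return T
def wrist(name):
    from station import get_obs,snapshot
    o=get_obs();s=snapshot("wrist");s["T"]=tool(o)@s["hand_eye"]
    np.savez(f"pics/{name}.npz",**s);cv2.imwrite(f"pics/{name}.png",cv2.convertScaleAbs(cv2.resize(s["img"][:,:,::-1],(800,600),interpolation=cv2.INTER_CUBIC),alpha=1.3));return o,s
E
python3 - <<'E'
from h import *
s=dict(np.load("pics/top.npz"));b=dict(np.load("pics/scene.npz"))
k=3.9
def p(n,u,v,z):print(n,np.round(ray(s,135+(u+.5)/k-.5,150+(v+.5)/k-.5,z),4))
def q(n,u,v,z):print(n,"scene",np.round(ray(b,150+(u+.5)/3.2-.5,165+(v-312+.5)/3.2-.5,z),4))
for c in[(642,40),(773,68),(745,192),(617,165)]:p("corner",*c,.049)
p("red",708,66,.049);p("green",750,115,.049);p("bar",702,110,.089)
q("red",91,463,.049);q("green",59,426,.049);q("bar",107,394,.089)
for c in[(80,373),(197,398),(28,463),(155,485)]:q("cor",*c,.049)
p("tab",313,153,.088);q("tab",477,360,.088);p("notch",149,248,.03);p("ball",316,240,.047)
for c in[(27,283),(378,275)]:p("plate",*c,.012)
E
```

```text
corner [ 0.6216 -0.1497  0.049 ]
corner [ 0.5977 -0.2507  0.049 ]
corner [ 0.5008 -0.2235  0.049 ]
corner [ 0.5234 -0.1263  0.049 ]
red [ 0.6001 -0.2001  0.049 ]
green [ 0.5607 -0.2307  0.049 ]
bar [ 0.5569 -0.1861  0.089 ]
red scene [ 0.5972 -0.1997  0.049 ]
green scene [ 0.5589 -0.2297  0.049 ]
bar scene [ 0.56   -0.1856  0.089 ]
cor scene [ 0.5018 -0.2192  0.049 ]
cor scene [ 0.5305 -0.1202  0.049 ]
cor scene [ 0.5966 -0.2495  0.049 ]
cor scene [ 0.6196 -0.1475  0.049 ]
tab [0.5295 0.1021 0.088 ]
tab scene [0.5269 0.1067 0.088 ]
notch [0.4684 0.2323 0.03  ]
ball [0.4702 0.1035 0.047 ]
plate [0.4451 0.3291 0.012 ]
plate [0.4462 0.0585 0.012 ]
```

arm_command:
  steps:
    - [[-34,-35,0],[0,0,0],-1]
    - [[-34,-35,0],[0,0,0],-1]
    - [[-34,-35,0],[0,0,0],-1]
    - [[-34,-35,0],[0,0,0],-1]
    - [[-34,-35,0],[0,0,0],-1]
    - [[-34,-35,0],[0,0,0],-1]
    - [[-34,-35,0],[0,0,0],-1]
    - [[-34,-35,0],[0,0,0],-1]

```text
t: 0.9
ee_pos: [0.3276, 0.1975, 0.2374]
ee_rot: [0.0, 0.117, 0.993, 0.0]
force: [0.8, 0.3, 0.3]
width: 0.0932
finger_force: 0.0
```

arm_command:
  steps:
    - [[-34,-35,0],[0,0,0],-1]
    - [[-34,-35,0],[0,0,0],-1]
    - [[-34,-35,0],[0,0,0],-1]
    - [[-34,-35,0],[0,0,0],-1]
    - [[-34,-35,0],[0,0,0],-1]
    - [[-34,-35,0],[0,0,0],-1]
    - [[-34,-35,0],[0,0,0],-1]
    - [[-34,-35,0],[0,0,0],-1]

```text
t: 1.7
ee_pos: [0.5272, -0.1382, 0.237]
ee_rot: [-0.0, 0.117, 0.993, 0.0]
force: [-0.2, 0.5, -0.7]
width: 0.0929
finger_force: 0.0
```

arm_command:
  steps:
    - [[0,0,0],[0,0,8.4],-1]
    - [[0,0,0],[0,0,8.4],-1]
    - [[0,0,0],[0,0,8.4],-1]
    - [[0,0,0],[0,0,8.4],-1]
    - [[0,0,0],[0,0,8.4],-1]
    - [[0,0,0],[0,0,8.4],-1]
    - [[0,0,0],[0,0,8.4],-1]
    - [[0,0,0],[0,0,8.4],-1]

```text
t: 2.5
ee_pos: [0.5264, -0.1361, 0.237]
ee_rot: [-0.001, 0.649, 0.76, -0.0]
force: [0.7, 0.3, -0.3]
width: 0.0931
finger_force: 0.0
```

arm_command:
  steps:
    - [[0,0,0],[0,0,8.4],-1]
    - [[0,0,0],[0,0,0],-1]
    - [[0,0,0],[0,0,0],-1]

```text
t: 2.8
ee_pos: [0.5265, -0.1362, 0.2371]
ee_rot: [-0.0, 0.7, 0.714, -0.0]
force: [-0.0, 0.4, 0.7]
width: 0.0929
finger_force: 0.0
```

Run:
```python
from h import *
o,s=wrist("w1");print({k:np.round(o[k],4).tolist() for k in("t","joints","ee_pos","force")});print(np.round(s["T"],3),np.round(tool(o),3))
```

```text
{'t': 2.8, 'joints': [-0.4582, 0.2483, 1.5496, -0.0001, 1.3444, -0.4788], 'ee_pos': [0.5265, -0.1362, 0.2371], 'force': [-0.0208, 0.39, 0.7341]}
[[ 1.    -0.02  -0.006  0.525]
 [ 0.021  0.957  0.289 -0.057]
 [-0.001 -0.289  0.957  0.384]
 [ 0.     0.     0.     1.   ]] [[-0.021  1.    -0.001  0.527]
 [ 1.     0.021  0.    -0.136]
 [ 0.    -0.001 -1.     0.237]
 [ 0.     0.     0.     1.   ]]
```

View pics/w1.png

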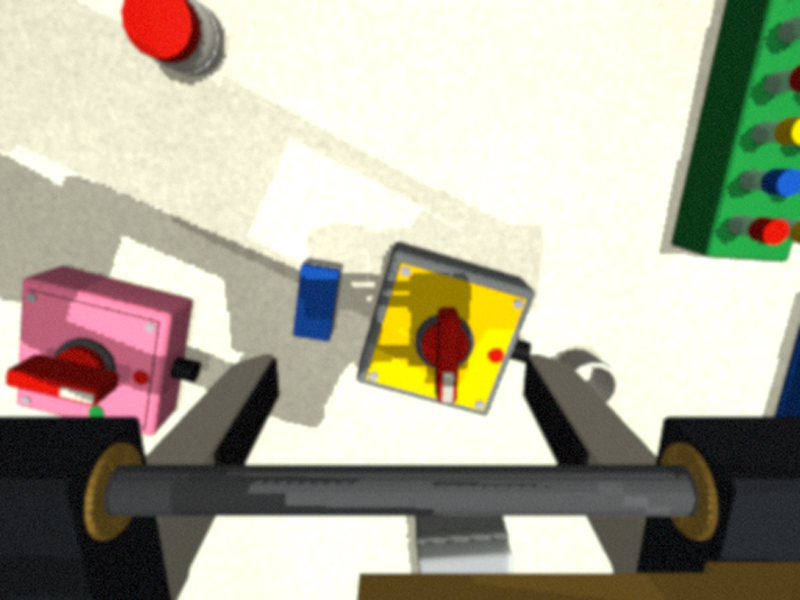

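Wrist view: plate screws at (405,271), (519,303), (479,405) and (373,376), the red mark at (496,355), and the bar running from (448,310) to the pointer end at (447,401).

Run:
```python
from h import *
s=dict(np.load("pics/w1.npz"))
g=lambda u,v,z:ray(s,(u+.5)*.64-.5,(v+.5)*.64-.5,z)
C=[g(*c,.049) for c in[(405,271),(519,303),(479,405),(373,376)]]
print(np.round(C,4));print("ctr",np.mean(C,0))
r=g(496,355,.049);print("red",r,"yaw",np.arctan2(*(r-np.mean(C,0))[1::-1]))
a,b=g(448,310,.089),g(447,401,.089);print(a,b,(a+b)/2,np.linalg.norm(a-b),np.arctan2(*(b-a)[1::-1]))
```

```text
[[ 0.5297 -0.1367  0.049 ]
 [ 0.6134 -0.1589  0.049 ]
 [ 0.5899 -0.2426  0.049 ]
 [ 0.5072 -0.2196  0.049 ]]
ctr [ 0.560054   -0.18944945  0.049     ]
red [ 0.59980966 -0.2002311   0.049     ] yaw -0.2648278346167136
[ 0.55752429 -0.15238547  0.089     ] [ 0.56006284 -0.21779984  0.089     ] [ 0.55879357 -0.18509266  0.089     ] 0.06546361116615823 -1.5320086034992795
```

arm_command:
  steps:
    - [[-27,16,0],[0,0,0.9],-1]
    - [[-26,16,0],[0,0,0],-1]
    - [[0,0,30],[0,0,0],-1]
    - [[0,0,30],[0,0,0],-1]
    - [[0,0,30],[0,0,0],-1]
    - [[0,0,30],[0,0,0],-1]
    - [[0,0,25],[0,0,0],-1]
    - [[0,0,12],[0,0,0],-1]

```text
t: 3.65
ee_pos: [0.5578, -0.1882, 0.0778]
ee_rot: [-0.002, 0.706, 0.708, -0.001]
force: [0.6, -0.5, 0.5]
width: 0.0929
finger_force: 0.0
```

arm_command:
  grip_force: 20
  steps:
    - [[0,0,0],[0,0,0],-1]
    - [[0,0,0],[0,0,0],1]
    - [[0,0,0],[0,0,0],1]
    - [[0,0,0],[0,0,0],1]
    - [[0,0,0],[0,0,0],1]
    - [[0,0,0],[0,0,0],1]
    - [[0,0,0],[0,0,0],1]
    - [[0,0,0],[0,0,0],1]

```text
t: 4.45
ee_pos: [0.5592, -0.189, 0.0805]
ee_rot: [0.0, 0.707, 0.707, -0.0]
force: [0.2, 0.1, 0.1]
width: 0.0415
finger_force: 0.0
```

arm_command:
  steps:
    - [[0,0,0],[0,0,0],1]
    - [[0,0,0],[0,0,0],1]
    - [[0,0,0],[0,0,0],1]
    - [[0,0,0],[0,0,0],1]
    - [[0,0,0],[0,0,0],1]
    - [[0,0,0],[0,0,0],1]
    - [[0,0,0],[0,0,0],1]
    - [[0,0,0],[0,0,0],1]

```text
t: 5.25
ee_pos: [0.5595, -0.189, 0.0804]
ee_rot: [0.0, 0.707, 0.707, 0.0]
force: [2.8, 1.1, -2.7]
width: 0.014
finger_force: 20.0
```

arm_command:
  grip_force: 35
  steps:
    - [[0,0,0],[0,0,0],1]
    - [[0,0,0],[0,0,-4],1]
    - [[0,0,0],[0,0,-5],1]
    - [[0,0,0],[0,0,-6],1]
    - [[0,0,0],[0,0,-6],1]
    - [[0,0,0],[0,0,-6],1]
    - [[0,0,0],[0,0,-6],1]
    - [[0,0,0],[0,0,-6],1]

```text
t: 6.05
ee_pos: [0.5597, -0.1889, 0.0804]
ee_rot: [0.0, 0.428, 0.904, 0.0]
force: [5.5, 1.4, -3.7]
width: 0.0138
finger_force: 35.0
```

arm_command:
  steps:
    - [[0,0,0],[0,0,-6],1]
    - [[0,0,0],[0,0,-6],1]
    - [[0,0,0],[0,0,-6],1]
    - [[0,0,0],[0,0,-6],1]
    - [[0,0,0],[0,0,-5],1]
    - [[0,0,0],[0,0,-4],1]
    - [[0,0,0],[0,0,-3],1]
    - [[0,0,0],[0,0,0],1]

```text
t: 6.85
ee_pos: [0.5599, -0.1887, 0.0804]
ee_rot: [0.001, 0.13, 0.991, 0.0]
force: [3.8, 1.6, -3.4]
width: 0.0137
finger_force: 35.0
```

Run:
```python
from h import *
from station import *
o=get_obs();print({k:np.round(o[k],3).tolist() for k in("t","joints","ee_pos","force","wrist_torque","width")});y=tool(o)[:2,1];print(np.arctan2(y[1],y[0])-np.pi/2)
o,s=wrist("w2")
```

```text
{'t': 6.85, 'joints': [-0.514, 0.474, 1.631, 0.001, 1.036, -1.825], 'ee_pos': [0.56, -0.189, 0.08], 'force': [3.79, 1.568, -3.436], 'wrist_torque': [0.158, -0.977, -0.293], 'width': 0.014}
-0.26112231990487555
```

View pics/w2.png

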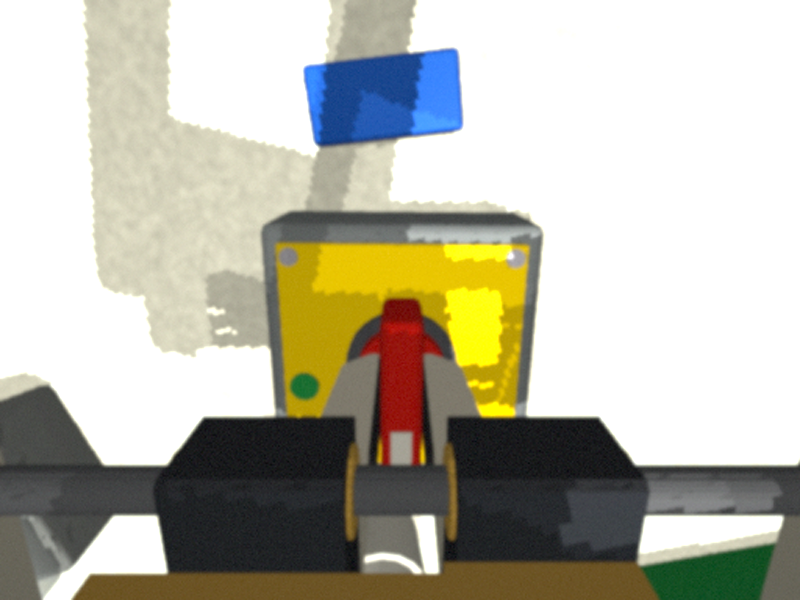

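The wrist view shows the bar along the box's axis at (402,380). Its pointer is towards the gland and the green mark is left free at (305,386). The handle yaw of -0.261 matches the box yaw of -0.265, so it is OFF. I'll release and head to the rail.

arm_command:
  steps:
    - [[0,0,0],[0,0,0],-1]
    - [[0,0,0],[0,0,0],-1]
    - [[0,0,0],[0,0,0],-1]
    - [[0,0,0],[0,0,0],-1]
    - [[0,0,0],[0,0,0],-1]
    - [[0,0,-20],[0,0,0],-1]
    - [[0,0,-40],[0,0,0],-1]
    - [[0,0,-40],[0,0,0],-1]

```text
t: 7.7
ee_pos: [0.5584, -0.1887, 0.1808]
ee_rot: [-0.001, 0.13, 0.991, 0.0]
force: [0.4, -0.3, -0.1]
width: 0.0734
finger_force: 0.0
```

arm_command:
  steps:
    - [[0,0,-40],[0,0,-8],-1]
    - [[0,0,-20],[0,0,-7],-1]
    - [[0,40,0],[0,0,0],-1]
    - [[0,40,0],[0,0,0],-1]
    - [[0,40,0],[0,0,0],-1]
    - [[0,40,0],[0,0,0],-1]
    - [[0,40,0],[0,0,0],-1]
    - [[0,40,0],[0,0,0],-1]

```text
t: 8.5
ee_pos: [0.5586, 0.0525, 0.2406]
ee_rot: [0.0, -0.0, 1.0, -0.0]
force: [0.5, -0.2, 0.1]
width: 0.093
finger_force: 0.0
```

arm_command:
  steps:
    - [[25,25,0],[0,0,0],-1]
    - [[25,20,0],[0,0,0],-1]
    - [[0,0,0],[0,0,0],-1]
    - [[0,0,0],[0,0,0],-1]

```text
t: 8.9
ee_pos: [0.5089, 0.0962, 0.2409]
ee_rot: [0.001, -0.001, 1.0, -0.0]
force: [-0.1, -1.5, -0.0]
width: 0.0928
finger_force: 0.0
```

Run:
```python
from h import *
o,s=wrist("w3");print({k:np.round(o[k],4).tolist() for k in("t","joints","ee_pos","force")});print(np.round(tool(o),3))
```

```text
{'t': 8.9, 'joints': [-0.0284, 0.1978, 1.6055, -0.0004, 1.3372, -1.6013], 'ee_pos': [0.5089, 0.0962, 0.2409], 'force': [-0.1173, -1.4621, -0.0415]}
[[-1.    -0.002  0.001  0.509]
 [-0.002  1.    -0.     0.096]
 [-0.001 -0.    -1.     0.241]
 [ 0.     0.     0.     1.   ]]
```

View pics/w3.png

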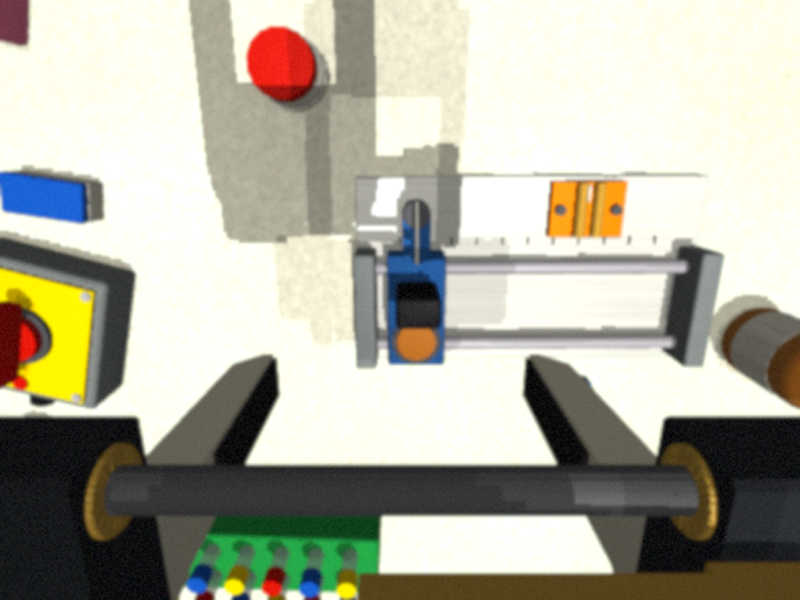

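Wrist view: the carriage's white line is at u≈417, the tab top near (419,313), and the notch between the ridges near (588,209). I'll enlarge it.

Run:
```python
from h import *
s=dict(np.load("pics/w3.npz"))
i=s["img"][105:235,235:425,::-1];cv2.imwrite("pics/c3.png",cv2.resize(i,None,fx=4.2,fy=4.2,interpolation=cv2.INTER_CUBIC))
```

```text
(no output)
```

View pics/c3.png

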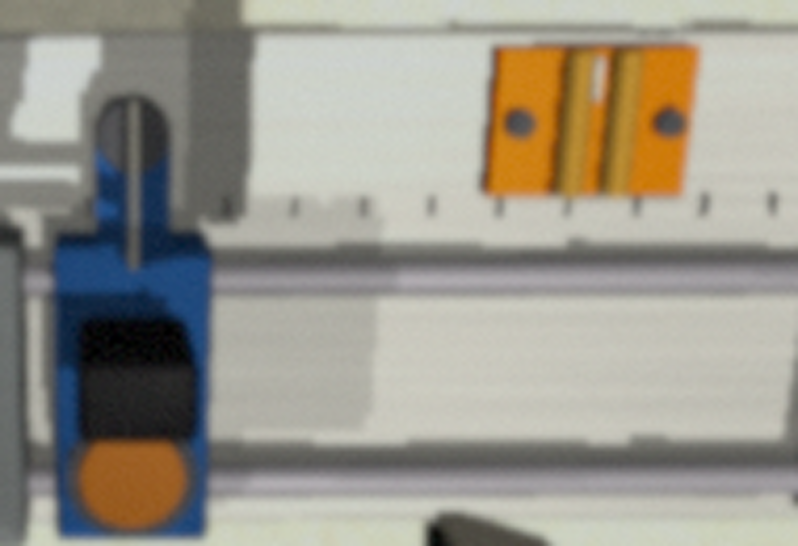

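Run:
```python
from h import *
s=dict(np.load("pics/w3.npz"))
g=lambda n,u,v,z:print(n,np.round(ray(s,235+(u+.5)/4.2-.5,105+(v+.5)/4.2-.5,z),4))
g("tab",137,400,.088);g("tab l",80,400,.088);g("tab r",194,400,.088);g("line",134,205,.0425);g("lineTop",134,105,.047)
for z in(.02,.025,.03):
  g("r1",577,120,z);g("r2",623,120,z);g("screws",594,122,z)
g("plate c",490,50,.02);g("plate c",698,46,.02);g("plate c",485,193,.02);g("plate c",683,193,.02)
g("edge0",0,37,.012);g("edge1",795,30,.012)
g("tick",227,207,.012);g("tick",772,203,.012)
```

```text
tab [0.5286 0.1065 0.088 ]
tab l [0.5286 0.0925 0.088 ]
tab r [0.5285 0.1204 0.088 ]
line [0.4886 0.1067 0.0425]
lineTop [0.4616 0.1062 0.047 ]
r1 [0.4681 0.2317 0.02  ]
r2 [0.4681 0.2446 0.02  ]
screws [0.4687 0.2366 0.02  ]
r1 [0.4676 0.2299 0.025 ]
r2 [0.4676 0.2426 0.025 ]
screws [0.4681 0.2346 0.025 ]
r1 [0.4671 0.228  0.03  ]
r2 [0.467  0.2406 0.03  ]
screws [0.4676 0.2327 0.03  ]
plate c [0.4491 0.2055 0.02  ]
plate c [0.4478 0.2629 0.02  ]
plate c [0.4888 0.2077 0.02  ]
plate c [0.4887 0.2643 0.02  ]
edge0 [0.4463 0.0694 0.012 ]
edge1 [0.4438 0.2933 0.012 ]
tick [0.4944 0.135  0.012 ]
tick [0.4929 0.2945 0.012 ]
```

arm_command:
  steps:
    - [[-20,10,0],[0,0,-0.4],-1]
    - [[0,0,35],[0,0,0],-1]
    - [[0,0,35],[0,0,0],-1]
    - [[0,0,35],[0,0,0],-1]
    - [[0,0,30],[0,0,0],-1]
    - [[0,0,20],[0,0,0],-1]
    - [[0,0,14],[0,0,0],-1]
    - [[0,0,0],[0,0,0],1]

```text
t: 9.75
ee_pos: [0.5284, 0.1047, 0.0691]
ee_rot: [-0.002, -0.003, 1.0, -0.0]
force: [-0.2, -0.2, 0.1]
width: 0.0891
finger_force: 0.0
```

arm_command:
  grip_force: 30
  steps:
    - [[0,0,0],[0,0,0],1]
    - [[0,0,0],[0,0,0],1]
    - [[0,0,0],[0,0,0],1]
    - [[0,0,0],[0,0,0],1]
    - [[0,0,0],[0,0,0],1]
    - [[0,0,0],[0,0,0],1]
    - [[0,0,0],[0,0,0],1]
    - [[0,0,0],[0,0,0],1]

```text
t: 10.55
ee_pos: [0.529, 0.1062, 0.0716]
ee_rot: [0.0, -0.004, 1.0, 0.0]
force: [-0.5, 0.9, 1.1]
width: 0.0298
finger_force: 30.0
```

arm_command:
  steps:
    - [[0,0,0],[0,0,0],1]
    - [[0,0,0],[0,0,0],1]
    - [[0,0,0],[0,0,0],1]
    - [[0,0,0],[0,0,0],1]

```text
t: 10.95
ee_pos: [0.5289, 0.1061, 0.0716]
ee_rot: [0.0, -0.004, 1.0, 0.0]
force: [-0.6, 1.5, 3.6]
width: 0.0301
finger_force: 30.0
```

arm_command:
  steps:
    - [[0,10,0],[0,0,0],1]
    - [[0,15,0],[0,0,0],1]
    - [[0,20,0],[0,0,0],1]
    - [[0,20,0],[0,0,0],1]
    - [[0,15,0],[0,0,0],1]
    - [[0,12,0],[0,0,0],1]
    - [[0,8,0],[0,0,0],1]
    - [[0,0,0],[0,0,0],1]

```text
t: 11.75
ee_pos: [0.5282, 0.2075, 0.0716]
ee_rot: [0.0, -0.004, 1.0, 0.0]
force: [-0.2, 1.4, 4.9]
width: 0.0298
finger_force: 30.0
```

Run:
```python
from h import *
o,s=wrist("w4");print({k:np.round(o[k],4).tolist() for k in("t","ee_pos","force","width")})
cv2.imwrite("pics/c4.png",cv2.resize(s["img"][60:280,130:430,::-1],(800,587),interpolation=cv2.INTER_CUBIC))
```

```text
{'t': 11.75, 'ee_pos': [0.5282, 0.2075, 0.0716], 'force': [-0.2335, 1.3991, 4.8512], 'width': 0.0298}
```

View pics/c4.png

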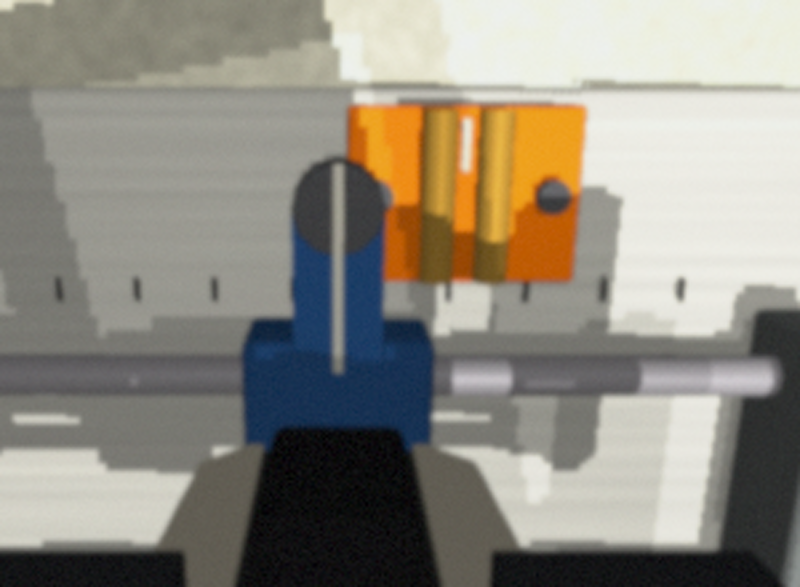

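The carriage's line is at (338,200) and the notch between the ridges is at (467,200), with ridge centres at 438 and 496.

Run:
```python
from h import *
s=dict(np.load("pics/w4.npz"));k=300/800
g=lambda n,u,v,z:print(n,z,np.round(ray(s,130+(u+.5)*k-.5,60+(v+.5)*k-.5,z),4))
g("line",338,200,.047);g("line",338,340,.0425)
for z in(.02,.024,.028):g("r1",438,200,z);g("r2",496,200,z);g("white",466,145,z-.004)
g("orange",384,278,.02);g("o",572,278,.02)
g("orange",349,106,.02);g("o",586,106,.02)
```

```text
line 0.047 [0.467  0.2059 0.047 ]
line 0.0425 [0.4984 0.2062 0.0425]
r1 0.02 [0.4699 0.2299 0.02  ]
r2 0.02 [0.4697 0.2438 0.02  ]
white 0.016 [0.4572 0.2366 0.016 ]
r1 0.024 [0.4694 0.2294 0.024 ]
r2 0.024 [0.4693 0.243  0.024 ]
white 0.02 [0.457  0.2359 0.02  ]
r1 0.028 [0.469  0.2289 0.028 ]
r2 0.028 [0.4688 0.2423 0.028 ]
white 0.024 [0.4568 0.2353 0.024 ]
orange 0.02 [0.489  0.2175 0.02  ]
o 0.02 [0.4886 0.2638 0.02  ]
orange 0.02 [0.4485 0.2084 0.02  ]
o 0.02 [0.448  0.2633 0.02  ]
```

arm_command:
  steps:
    - [[0,8,0],[0,0,0],1]
    - [[0,6,0],[0,0,0],1]
    - [[0,0,0],[0,0,0],1]
    - [[0,0,0],[0,0,0],1]

```text
t: 12.2
ee_pos: [0.5281, 0.2203, 0.0716]
ee_rot: [0.0, -0.004, 1.0, 0.0]
force: [-1.4, 1.6, 4.0]
width: 0.0297
finger_force: 30.0
```

arm_command:
  steps:
    - [[0,2,0],[0,0,0],1]
    - [[0,2,0],[0,0,0],1]
    - [[0,2,0],[0,0,0],1]
    - [[0,0,0],[0,0,0],1]
    - [[0,0,0],[0,0,0],1]

```text
t: 12.7
ee_pos: [0.5281, 0.2249, 0.0716]
ee_rot: [-0.0, -0.004, 1.0, -0.001]
force: [-1.4, -3.7, 6.0]
width: 0.0297
finger_force: 30.0
```

arm_command:
  steps:
    - [[0,1,0],[0,0,0],1]
    - [[0,1,0],[0,0,0],1]
    - [[0,0,0],[0,0,0],1]
    - [[0,0,0],[0,0,0],1]

```text
t: 13.1
ee_pos: [0.5281, 0.2261, 0.0716]
ee_rot: [-0.0, -0.004, 1.0, -0.001]
force: [-1.3, -7.7, 6.9]
width: 0.0296
finger_force: 30.0
```

arm_command:
  steps:
    - [[0,1,0],[0,0,0],1]
    - [[0,1,0],[0,0,0],1]
    - [[0,0,0],[0,0,0],1]
    - [[0,0,0],[0,0,0],1]

```text
t: 13.5
ee_pos: [0.5281, 0.2286, 0.0716]
ee_rot: [-0.0, -0.004, 1.0, -0.001]
force: [-0.6, -4.2, 6.1]
width: 0.0302
finger_force: 30.0
```

arm_command:
  steps:
    - [[0,1,0],[0,0,0],1]
    - [[0,1,0],[0,0,0],1]
    - [[0,0,0],[0,0,0],1]
    - [[0,0,0],[0,0,0],1]

```text
t: 13.9
ee_pos: [0.5281, 0.2315, 0.0716]
ee_rot: [0.0, -0.004, 1.0, -0.0]
force: [-1.2, -0.7, 4.7]
width: 0.0297
finger_force: 30.0
```

arm_command:
  steps:
    - [[0,1,0],[0,0,0],1]
    - [[0,1,0],[0,0,0],1]
    - [[0,0,0],[0,0,0],1]
    - [[0,0,0],[0,0,0],1]

```text
t: 14.3
ee_pos: [0.5281, 0.2344, 0.0716]
ee_rot: [0.0, -0.004, 1.0, 0.0]
force: [-0.9, 3.7, 5.4]
width: 0.0303
finger_force: 30.0
```

arm_command:
  steps:
    - [[0,1,0],[0,0,0],1]
    - [[0,0,0],[0,0,0],1]
    - [[0,0,0],[0,0,0],1]
    - [[0,0,0],[0,0,0],1]

```text
t: 14.7
ee_pos: [0.528, 0.2355, 0.0716]
ee_rot: [0.0, -0.004, 1.0, 0.0]
force: [-1.1, 5.1, 4.6]
width: 0.0298
finger_force: 30.0
```

arm_command:
  steps:
    - [[0,1,0],[0,0,0],1]
    - [[0,0,0],[0,0,0],1]
    - [[0,0,0],[0,0,0],1]
    - [[0,0,0],[0,0,0],1]

```text
t: 15.1
ee_pos: [0.528, 0.2366, 0.0716]
ee_rot: [0.0, -0.004, 1.0, 0.0]
force: [-0.4, 6.1, 5.1]
width: 0.03
finger_force: 30.0
```

Run:
```python
from h import *
o,s=wrist("w5");print({k:np.round(o[k],4).tolist() for k in("t","ee_pos","force","width")})
cv2.imwrite("pics/c5.png",cv2.resize(s["img"][60:280,130:430,::-1],(800,587),interpolation=cv2.INTER_CUBIC))
```

```text
{'t': 15.1, 'ee_pos': [0.528, 0.2366, 0.0716], 'force': [-0.3943, 6.058, 5.1477], 'width': 0.03}
```

View pics/c5.png

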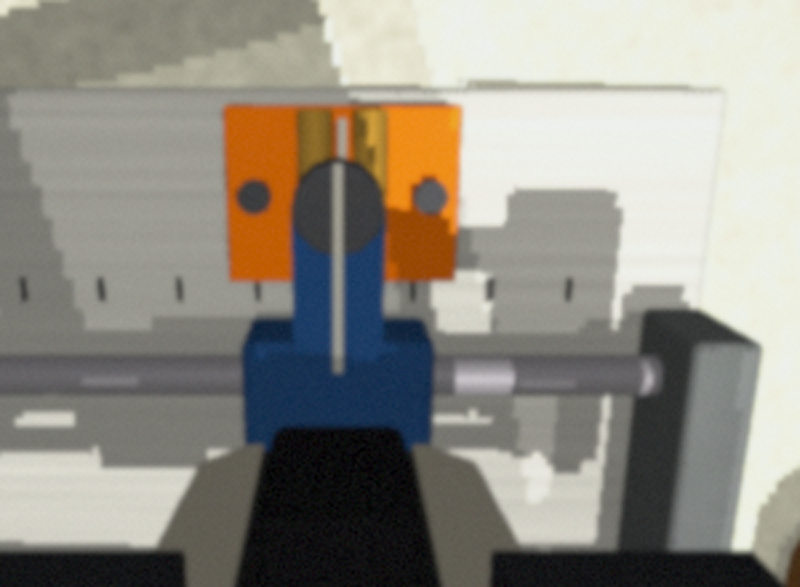

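The line is at u=338 and the notch mark at about 342 (screw midpoint 341.5), so about 1 mm remains and the detent is still pulling forward.

arm_command:
  steps:
    - [[0,1,0],[0,0,0],1]
    - [[0,0,0],[0,0,0],1]
    - [[0,0,0],[0,0,0],1]
    - [[0,0,0],[0,0,0],1]

```text
t: 15.55
ee_pos: [0.528, 0.2373, 0.0716]
ee_rot: [0.0, -0.004, 1.0, 0.0]
force: [-1.2, 4.4, 5.8]
width: 0.0298
finger_force: 30.0
```

Run:
```python
from h import *
g=lambda s,u,v,z:ray(s,130+(u+.5)*.375-.5,60+(v+.5)*.375-.5,z)[1]
s=dict(np.load("pics/w5.npz"));print(g(s,338,200,.047),g(s,338,340,.0425),g(s,342,145,.02),(g(s,254,197,.02)+g(s,429,197,.02))/2,(g(s,229,278,.02)+g(s,456,278,.02))/2)
```

```text
0.23503586758336284 0.23530599552044704 0.2359666910417243 0.23596835632714475 0.23640428663469726
```

arm_command:
  steps:
    - [[0,0.6,0],[0,0,0],1]
    - [[0,0,0],[0,0,0],1]
    - [[0,0,0],[0,0,0],1]
    - [[0,0,0],[0,0,0],1]

```text
t: 15.95
ee_pos: [0.528, 0.2375, 0.0716]
ee_rot: [0.0, -0.004, 1.0, -0.0]
force: [-1.2, 1.6, 5.1]
width: 0.0299
finger_force: 30.0
```

arm_command:
  steps:
    - [[0,0,0],[0,0,0],1]
    - [[0,0,0],[0,0,0],1]
    - [[0,0,0],[0,0,0],1]
    - [[0,0,0],[0,0,0],1]

```text
t: 16.35
ee_pos: [0.528, 0.2375, 0.0716]
ee_rot: [0.0, -0.004, 1.0, 0.0]
force: [-0.9, 2.2, 5.3]
width: 0.0297
finger_force: 30.0
```

Run:
```python
from station import *
from h import *
t=snapshot("top")
cv2.imwrite("pics/t2.png",cv2.resize(t["img"][120:300,100:350,::-1],(800,576),interpolation=cv2.INTER_CUBIC))
```

```text
(no output)
```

View pics/t2.png

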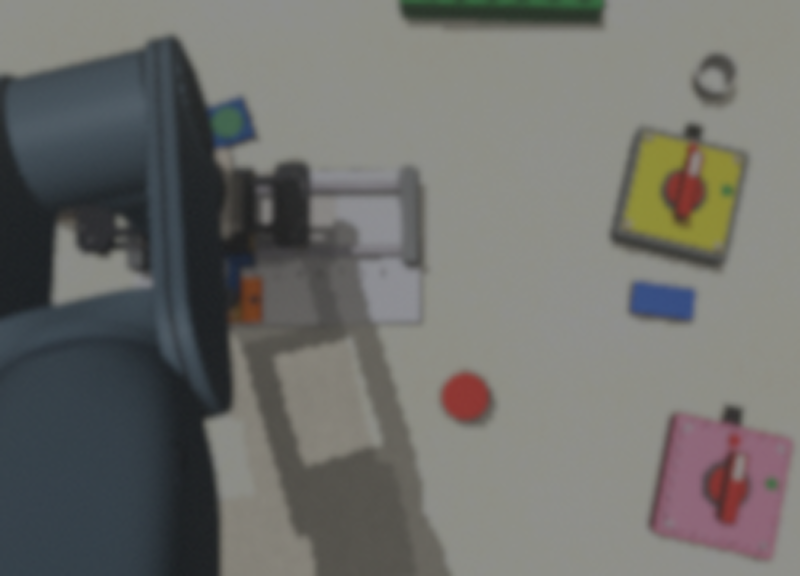

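The top view shows the isolator pointer at the red mark (694,155) and everything else undisturbed. The force is back to its free-sliding level, and the line is within about 0.5 mm of the notch centre.

```bash
python3 -c "
from station import *
print(sign_off())"
```

```text
the job is handed in; nothing more can be done
None
```

The isolator handle was turned to OFF first, then the carriage was slid into the index notch; I handed the job in at about 16.4 s with the arm still holding the tab in a closed grip, with nothing else seen out of place.

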